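# Load a keyed sample carousel into an autosampler with bypass doors

### The arm

A 6-joint arm with a two-finger parallel gripper is mounted at the origin on the work surface. World frame = base frame: x ahead of the robot, y to its left, z up, the work surface at z = 0. Lengths are in m, angles in rad, forces in N, time in s.
With the tool pointing down it reaches from about 0.25 to 0.725 m from the base axis. Payload 4 kg.
Tool frame: the origin (TCP) lies midway between the tips of the shut fingers; the grasp point (between the pads) lies 19 mm behind it; z points along the fingers, x is the direction in which the jaws open and shut, and the axes are right-handed (so a half turn about z gives the same grasp; the last joint's range is limited). The gripper opens to 85 mm and grips with 20 to 120 N. Pads are 22 mm wide; open, the fingers measure 114 mm over their backs; the gripper's body (76 mm by 85 mm) begins 54 mm behind the grasp point. The pads swing forward as they close: fully open they stand 13 mm farther back than shut.
Start: joints at [-1.326, 0.241, 0.005, 1.335, 0, 1.571], TCP at [0.121, -0.485, 0.231] pointing down, gripper open.
Joint ranges: [-2.72, 2.72], [-1.05, 1.87], [-1.09, 1.28], [-1.99, 2.15], [-1.42, 1.44], [-3.14, 3.14]. Speed limits (rad/s): [2.79, 2.79, 3.14, 3.14, 3.14, 3.14].

### API

Orientations are given as a unit quaternion [x, y, z, w].
In Python, from workcell import bot, vision, ticket gives the robot as it stands.
- The arm moves only by the tool play_rows, never from a script. Its argument "deltas" is one flat list of numbers, 5 for each row, row after row: the opening, from 0 (shut) to 1 (fully open), then the shift along the tool's x, y, z in units of 60 mm (1.0 is 60 mm), then the turn about the tool's z in degrees. A call has 1 to 12 rows; each row shifts and turns the pose as measured when the row begins, along the tool's axes as they then stand; what a row does not reach is not made up. A row lasts 1/8 s, in which the tool goes at most 62.5 mm and 10.7 degrees, less where a joint would pass 70% of its speed; a pose out of reach is approached as far as the arm can. A call is refused whole if a number of a shift passes 1 or a number of a turn 10.7, either way. A call with a gripper value outside its range is refused whole. The fingers move at their own pace and stop on an object; the grip force is fixed at half the most. Time passes only in rows, so rows that do not move let the fingers close. It gives the time, the measured TCP pose, the force and the opening at its end, in the units of the state.
- bot.get_obs(): the state, without advancing time (a new reading comes with each control period).
- vision.camera(name): name is "side" or "top" or "wrist"; returns a dict with "color" (400x640x3 uint8, blue, green, red), "intrinsics" (3x3 intrinsics, pixels), "k1" (the pictures are not rectified: a ray, as slopes to the right and down, at radius r is drawn at 1 + k1 r^2 times it, then the intrinsics apply), "rvec" (rotation vector, rad) and "tvec" (3), from world to camera coordinates, as OpenCV has them. Camera axes: x right, y down, z forward; pixel columns grow to the right and rows downward; lengths in m; the calibration is good to about 2 mm. A picture is of the moment at which its call begins. There is no depth.
- ticket.job_done(): hands the job in, once; it reports no verdict.
The state is a dict: "clock": time; "joint_pos": joint angles; "joint_vel": joint speeds; "tau": joint torques, N m; "eef_pos": TCP position; "tool_rot": TCP orientation; "ft_force": force on the tool from outside, world axes, zero at the start; "ft_torque": the same for the moment, N m; "grip_width": finger opening in m.
Only numpy, scipy, OpenCV 4.12 (cv2) and the standard library are available. Lean on these libraries where they do the work, as an engineer would, in place of code of your own. Each camera call takes 0.05 s, during which the arm holds its last target. There are 200 camera calls.

### The job

Load the sample carousel into the autosampler cabinet: slide open only the clear door that covers the bay with the brass-keyed drive spindle, passing it across its neighbour on the double track, then take the carousel by its green grip, turn it so that its slot lines up with the key and lower it (do not drop it) until it sits fully down on the spindle. Then slide the doors so that both are fully shut, let go, and leave the other things on the bench standing where they are.

Things in the scene. Friction and masses are not known exactly. Their poses are not given: they have to be found in the camera images.
- cabinet: White low cabinet, fixed, 180 mm deep (x, to its back), 370 wide (y, to its left seen from the robot); origin: centre of its underside. Its top, two clear doors, slopes up to the back by 0.2 rad: 117 mm high in front, 135 at mid depth, 153 at the back; 10 mm side walls flush with the upper door. Inner floor 10 mm up; bays y 0 to +175 and 0 to -175 mm, x +-80, no wall between.
- door_front (a joint): Clear door of the left bay (+y), upper front track; 185 mm wide, 158 deep, 4 thick, covers cabinet y -10 to +175 when shut. In m: 0 shut, up to 0.138 (stop) as it slides to the cabinet's -y over the other door. Friction 2.5 N, stays where left; starts up to 35 mm open. Fully open, the bay is free from y 37 to 175 mm.
- door_rear (a joint): Clear door of the right bay (-y), lower rear track, face 6 mm below the other's; same size, covers cabinet y -175 to +10 when shut. In m: 0 shut, up to 0.138 (stop) as it slides to the cabinet's +y behind (under) the other door. Friction 2.5 N, stays where left; starts up to 35 mm open. Fully open, the bay is free from y -175 to -37 mm.
- door_front_pull (a point): Middle of the front door's blue pull: a fin 14 mm thick along the cabinet's y, 50 long up the slope, standing 28 off the door's face (this point is 14 above the face); at cabinet y +158 mm when shut. Pinch it from above or push it from either side. Axes as the cabinet's.
- door_rear_pull (a point): Middle of the orange pull of the rear door: the same fin with its top at the same height as the blue one (this point is 14 mm below the top, 14 mm above the level of the upper door). When shut it is at y = -158 mm of the cabinet.
- spindle: Drive spindle, fixed in the left or right bay, 100 to 112 mm off the cabinet's middle, turned anyhow: dark round shoulder 68 mm across, 15 high, on it an upright brass key 32 long (x) by 12 wide (y) rising 20 above the shoulder, top stepped in. Origin: centre of the shoulder's underside, on the cabinet's inner floor.
- wash_station: Black plate 90 x 70 mm with two white pots, 42 mm high, fixed in the other bay; origin at the centre of its underside. Leave alone.
- carousel: Loose carousel, 96 mm across, 90 high, 0.25 to 0.4 kg: square grey hub 60 wide, 22 high, with a through slot 36 x 16 (long side x; 2 mm play round the key), disc with ten capped cups (to 53 high), green grip bar 40 long (x, as the slot), 12 wide, 60 to 90 high. Origin: centre of the hub's underside; seated, 15 mm above the spindle's. Half turn is the same. Starts upright on the bench.
- jug: White canister 90 x 60 mm, 146 mm high; origin under its centre. Bystander.
- amber_bottle: Amber glass bottle, 56 mm across, 150 mm high; origin under its centre. Bystander.
- beaker: Glass beaker, 68 mm across, 90 mm high; origin under its centre. Bystander.
- tip_box: Blue box with clear lid, 80 x 115 x 65 mm high; origin under its centre. Bystander.
- sample_jar: Small jar with red cap, 40 mm across, 55 mm high; origin under its centre. Bystander.
- spatula: Spatula lying on the bench, 160 mm long. Bystander.
- buffer_bottle: White bottle with blue cap, 48 mm across, 110 mm high; origin under its centre. Bystander.
Not all that is in view belongs to the job. Leave any brown look-alike of the carousel alone.

How it is judged:
By the outcome, as a careful person would: the job done as asked, in the order asked, and still so for the second after the job is handed in, with the robot touching nothing.
It also fails if it takes over 72 s, if anything falls off the work surface, if the arm or the gripper's body presses on something with over 40 N, if the wrist force passes 120 N, or if a joint passes its speed limit or range.

## Working session

There is one attempt and no reset: what is moved stays moved. The work goes in short steps, Python scripts to look and compute and a tool call to move; the robot and the scene stay as the last step left them, time stands still between calls to the robot, and variables do not carry over. Pictures are saved under pics/ and viewed, about 8 in all and at most 12, crops included, and the job is handed in when it is done.

Besides the shell and the picture viewer there is one more tool, called after "Emit:" as a command line: name --argument value ..., lists and objects as JSON in quotes. play_rows: Moves the arm, as the interface text tells. Its arguments: {"type":"object","properties":{"deltas":{"type":"array"}},"required":["deltas"]}

```bash
mkdir -p pics; cat > h.py <<'E'
import numpy as np, cv2
from scipy.spatial.transform import Rotation as R
from workcell import bot, vision, ticket
def cam(n):
    return vision.camera(n)
def ray(c,u,v):
    K=np.array(c["intrinsics"]); p=np.array([(u-K[0,2])/K[0,0],(v-K[1,2])/K[1,1]])
    q=p.copy()
    for _ in range(30): q=p/(1+c["k1"]*(q@q))
    M=R.from_rotvec(np.ravel(c["rvec"])).as_matrix(); t=np.ravel(c["tvec"])
    return -M.T@t, M.T@np.array([q[0],q[1],1])
def at(c,u,v,z):
    o,d=ray(c,u,v); return o+d*(z-o[2])/d[2]
def proj(c,P):
    P=np.atleast_2d(P); M=R.from_rotvec(np.ravel(c["rvec"])).as_matrix()
    X=P@M.T+np.ravel(c["tvec"]); q=X[:,:2]/X[:,2:]; q=q*(1+c["k1"]*(q**2).sum(1,keepdims=True))
    K=np.array(c["intrinsics"]); return q*[K[0,0],K[1,1]]+[K[0,2],K[1,2]]
def save(c,n,crop=None,s=1):
    im=c["color"]
    if crop: u0,v0,u1,v1=crop; im=im[v0:v1,u0:u1]
    cv2.imwrite(f"pics/{n}.png",cv2.resize(im,None,fx=s,fy=s,interpolation=cv2.INTER_CUBIC))
E
python3 - <<'E'
from h import *
import pickle
for n in("top","side"):
    c=cam(n); save(c,n+"0",s=1.25); pickle.dump(c,open(n+"0.pkl","wb"))
    print(n,c["intrinsics"],c["k1"],ray(c,320,200))
o=bot.get_obs();print({k:np.round(v,3) for k,v in o.items()})
E
```

```text
top [[404.10480193   0.         318.57638645]
 [  0.         404.10480193 201.14190475]
 [  0.           0.           1.        ]] 0.027080706201243445 (array([0.25499979, 0.03753519, 1.31271448]), array([ 0.17199704,  0.01479289, -0.98499674]))
side [[373.70100818   0.         318.97551658]
 [  0.         373.70100818 199.40201087]
 [  0.           0.           1.        ]] -0.07710752885842886 (array([ 0.5395393 , -0.34954146,  0.94705369]), array([-0.07513232,  0.44301477, -0.89336617]))
{'clock': np.float64(0.1), 'joint_pos': array([-1.326,  0.241,  0.004,  1.335, -0.   ,  1.571]), 'joint_vel': array([ 0.   , -0.001,  0.002, -0.   ,  0.   ,  0.002]), 'tau': array([-0.0000e+00, -3.7314e+01,  2.5301e+01,  1.1000e-02, -0.0000e+00,
        0.0000e+00]), 'eef_pos': array([ 0.121, -0.485,  0.231]), 'tool_rot': array([ 0.788, -0.615, -0.001, -0.001]), 'ft_force': array([-0.911, -1.005, -0.693]), 'ft_torque': array([0.028, 0.014, 0.008]), 'grip_width': np.float64(0.085)}
```

View pics/top0.png

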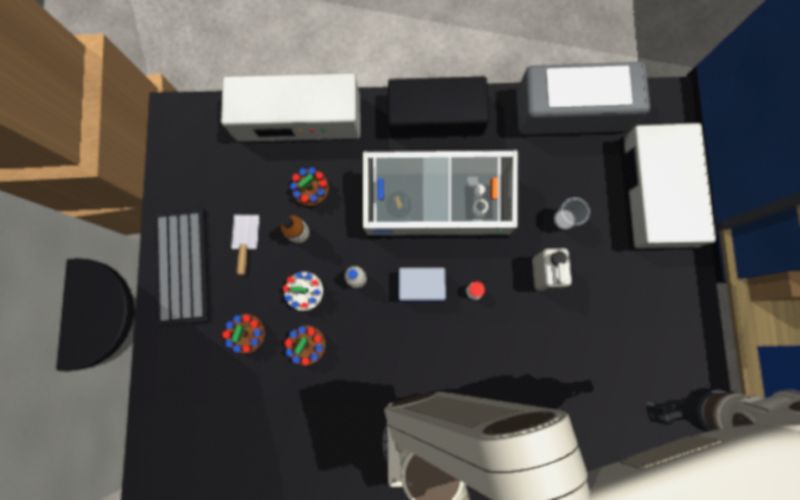

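View pics/side0.png

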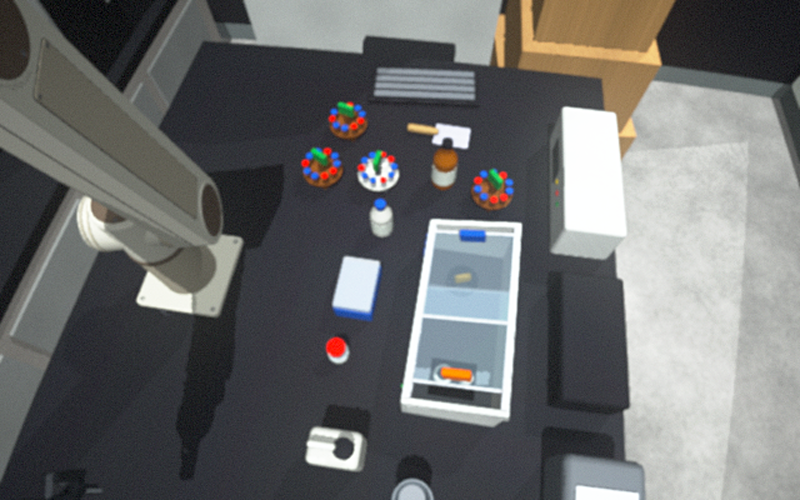

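Both views: white carousel (the target) near top-view (303,290) and brown look-alikes around it. The brass key is in the left bay, at (398,201), under the blue-pull door. Orange pull at (496,187).

```bash
python3 - <<'E'
from h import *
import pickle
t=pickle.load(open("top0.pkl","rb")); s=pickle.load(open("side0.pkl","rb"))
a=cv2.resize(t["color"][110:200,280:425],None,fx=5.5,fy=5.5,interpolation=cv2.INTER_CUBIC)
cv2.imwrite("pics/cab.png",a)
def seg(c,lo,hi,box):
    u0,v0,u1,v1=box; h=cv2.cvtColor(c["color"],cv2.COLOR_BGR2HSV)[v0:v1,u0:u1]
    m=cv2.inRange(h,lo,hi); ys,xs=np.nonzero(m); p=np.c_[xs+u0,ys+v0].astype(float)
    r=cv2.minAreaRect(p.astype(np.float32)); return p.mean(0),len(p),r
g=((45,80,40),(85,255,255)); b=((105,120,60),(125,255,255)); o=((5,150,100),(20,255,255)); k=((12,50,90),(35,255,255))
for n,c,cs,box,z in (("grip",t,g,(215,205,270,260),.088),("grip",s,g,(285,115,320,145),.08),("blue",t,b,(297,138,312,165),.17),("blue",s,b,(360,178,395,198),.17),("or",t,o,(385,138,405,162),.165),("or",s,o,(345,290,385,308),.165),("key",t,k,(308,150,332,175),.045),("key",s,k,(358,212,385,230),.045)):
    q=seg(c,*cs,box); p=q[0]; print(n,np.round(p,1),q[1],np.round(at(c,*p,z),4),[np.round(x,1) for x in q[2]])
    bx=cv2.boxPoints(q[2]); w=[at(c,*x,z)[:2] for x in bx]; e=max((w[1]-w[0],w[2]-w[1]),key=np.linalg.norm); print("   long",np.linalg.norm(e).round(3),"ang",np.degrees(np.arctan2(e[1],e[0])).round(1))
E
```

```text
grip [239.  231.1] 44 [0.3784 0.3047 0.088 ] [array([239. , 231.1]), array([12.2,  3.4]), np.float64(8.1)]
   long 0.037 ang -99.4
grip [301.3 127.7] 76 [0.3784 0.3038 0.08  ] [array([301. , 127.4]), array([ 5.6, 17.2]), np.float64(12.5)]
   long 0.062 ang 90.0
blue [304.  150.8] 81 [0.602  0.0986 0.17  ] [array([304., 151.]), array([16.,  4.]), np.float64(90.0)]
   long 0.049 ang 179.2
blue [377.6 188. ] 176 [0.6043 0.0868 0.17  ] [array([377.5, 188.5]), array([ 9., 19.]), np.float64(90.0)]
   long 0.045 ang 8.3
or [394.5 150.5] 64 [ 0.5975 -0.1664  0.165 ] [array([394.5, 150. ]), array([16.,  3.]), np.float64(90.0)]
   long 0.049 ang 177.1
or [364.9 298.8] 191 [ 0.6003 -0.1754  0.165 ] [array([364.5, 298.9]), array([23.5,  8.5]), np.float64(5.2)]
   long 0.049 ang 3.0
key [318.2 161.5] 29 [0.6029 0.0598 0.045 ] [array([318.4, 161.6]), array([8.5, 3.3]), np.float64(68.2)]
   long 0.028 ang -160.0
key [370.1 220.8] 23 [0.603  0.0563 0.045 ] [array([370.1, 220.8]), array([2.6, 8.1]), np.float64(80.5)]
   long 0.021 ang 18.5
```

View pics/cab.png

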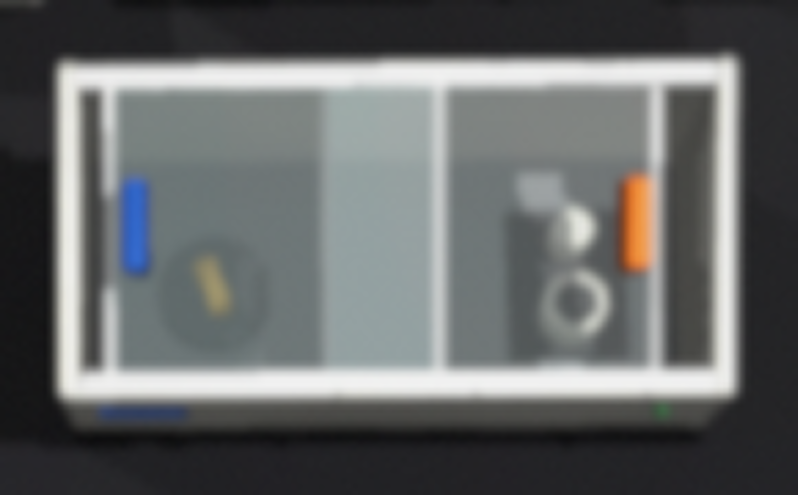

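```bash
python3 - <<'E'
from h import *
import pickle
t=pickle.load(open("top0.pkl","rb"))
f=lambda u,v,z:at(t,280+u/5.5,110+v/5.5,z)
C=[f(58,62,.153),f(737,58,.153),f(60,400,.117),f(737,396,.117)]
C=np.array(C);print(C.round(4)); print("cen",C.mean(0),"yaws",[np.degrees(np.arctan2(-d[0],d[1])).round(2) for d in (C[0]-C[1],C[2]-C[3])],"w",np.linalg.norm(C[0]-C[1]),np.linalg.norm(C[0]-C[2]))
for n,p in (("key",(213,288,.045)),("shoulder",(216,297,.025)),("blue",(135,226,.163)),("orange",(637,222,.163)),("frontdoorL",(108,226,.135)),("frontdoorR",(440,226,.135)),("rearL",(322,226,.129)),("rearR",(657,226,.129))): print(n,f(*p).round(4))
print("keyends",[f(*p).round(4) for p in((203,258,.045),(222,314,.045))])
s=pickle.load(open("side0.pkl","rb"))
def tri(a,b):
    o1,d1=ray(t,*a);o2,d2=ray(s,*b);A=np.c_[d1,-d2];x=np.linalg.lstsq(A,o2-o1,rcond=None)[0];return (o1+d1*x[0]+o2+d2*x[1])/2
print(tri((304,151),(377.5,188)),tri((318.4,161.7),(370.1,220.8)))
for n,u,v,z in (("jug",550,268,.14),("amber",294,229,.1),("buffer",353,273,.11),("brown",309,186,.06),("tip",422,283,.065),("jar",475,290,.055)): print(n,at(t,u/1.25,v/1.25,z).round(3))
E
```

```text
[[ 0.7005  0.139   0.153 ]
 [ 0.6922 -0.231   0.153 ]
 [ 0.519   0.1426  0.117 ]
 [ 0.5122 -0.2282  0.117 ]]
cen [ 0.60595058 -0.04440242  0.135     ] yaws [np.float64(-1.29), np.float64(-1.05)] w 0.37004729598874025 0.18511033494092394
key [0.6001 0.0582 0.045 ]
shoulder [0.5999 0.0569 0.025 ]
blue [0.6033 0.0975 0.163 ]
orange [ 0.5984 -0.1705  0.163 ]
frontdoorL [0.6121 0.1138 0.135 ]
frontdoorR [ 0.6074 -0.0682  0.135 ]
rearL [ 0.6109 -0.0039  0.129 ]
rearR [ 0.606  -0.1875  0.129 ]
keyends [array([0.6184, 0.0638, 0.045 ]), array([0.5842, 0.0533, 0.045 ])]
[0.60686082 0.09941662 0.148675  ] [0.60376903 0.05924332 0.03869834]
jug [ 0.409 -0.292  0.14 ]
amber [0.525 0.316 0.1  ]
buffer [0.412 0.17  0.11 ]
brown [0.647 0.288 0.06 ]
tip [0.389 0.003 0.065]
jar [ 0.369 -0.128  0.055]
```

Emit:
play_rows --deltas '[1,0,0,0,-10.5,1,0,0,0,-10.5,1,0,0,0,-10.5,1,0,0,0,-10.5,1,0,0,0,-10.5,1,0,0,0,-10.5,1,0,0,0,-10.5,1,0,0,0,-10.5,1,0,0,0,-10.5,1,0,0,0,-10.5,1,0,0,0,-10.5,1,0,0,0,-10.5]'

```text
clock: 1.6
eef_pos: [0.1199, -0.4799, 0.2238]
tool_rot: [0.895, 0.447, 0.002, -0.009]
ft_force: [-0.4, 0.6, 0.6]
grip_width: 0.085
```

```bash
cat >> h.py <<'E'
def go(x,y,z,yaw=None):
    "print shift in tool axes (units of 60 mm, once turn is done) and the tool turn in deg"
    o=bot.get_obs(); M=R.from_quat(o["tool_rot"]).as_matrix(); a=np.degrees(np.arctan2(M[1,0],M[0,0]))
    d=0 if yaw is None else (yaw-a+180)%360-180
    sh=(R.from_euler('z',d,degrees=True).as_matrix()@M).T@(np.array([x,y,z])-o["eef_pos"])/.06
    print("t",round(o["clock"],2),"yaw",a.round(2),"turn",round(-d,2),"shift",sh.round(3),"eef",o["eef_pos"].round(4),"q",o["joint_pos"].round(2),"F",o["ft_force"].round(1),"w",round(o["grip_width"],4),"tilt",M[2,2].round(4))
E
python3 -c "
from h import *
go(.604,.0975,.22,88.8)"
```

```text
t 1.6 yaw 53.04 turn -35.76 shift [9.789 7.867 0.064] eef [ 0.1199 -0.4799  0.2238] q [-1.33  0.25 -0.01  1.33  0.   -0.68] F [-0.4  0.6  0.6] w 0.085 tilt -0.9998
```

Emit:
play_rows --deltas '[1,0,0,-0.02,-9,1,0,0,-0.02,-9,1,0,0,-0.02,-9,1,0,0,-0.02,-9,0.5,0.8,0.65,-0.03,0,0.5,0.8,0.65,-0.03,0,0.5,0.8,0.65,-0.03,0,0.5,0.8,0.65,-0.03,0,0.5,0.8,0.65,-0.03,0,0.5,0.8,0.65,-0.03,0,0.5,0.8,0.65,-0.03,0,0.5,0.8,0.65,-0.03,0]'

```text
clock: 3.1
eef_pos: [0.4326, -0.0903, 0.2453]
tool_rot: [0.709, 0.705, 0.006, -0.011]
ft_force: [0.9, -0.4, -0.7]
grip_width: 0.0426
```

```bash
python3 -c "
from h import *
go(.604,.0975,.22,88.8)"
```

```text
t 3.1 yaw 89.7 turn 0.9 shift [3.178 2.794 0.481] eef [ 0.4326 -0.0903  0.2453] q [-0.22  0.13 -0.1   1.36  0.02 -0.22] F [ 0.9 -0.4 -0.7] w 0.0426 tilt -0.9997
```

Emit:
play_rows --deltas '[0.5,0.8,0.7,0.05,0.9,0.5,0.8,0.7,0.05,0,0.5,0.8,0.7,0.05,0,0.5,0.7,0.6,0.05,0,0.5,0,0,0,0]'

```text
clock: 3.72
eef_pos: [0.5958, 0.0964, 0.2328]
tool_rot: [0.712, 0.702, 0.004, -0.012]
ft_force: [-1.3, -0.7, 0.3]
grip_width: 0.0426
```

```bash
python3 - <<'E'
from h import *
go(.604,.0975,.148,88.8)
c=cam("wrist"); save(c,"w1",s=1.25)
print(ray(c,320,200), proj(c,[[.604,.0975,.163],[.601,.058,.045]]))
E
```

```text
t 3.73 yaw 89.15 turn 0.35 shift [-0.01   0.152  1.413] eef [0.5958 0.0964 0.2328] q [0.15 0.46 0.32 1.44 0.02 0.16] F [-1.3 -0.7  0.3] w 0.0426 tilt -0.9997
(array([0.52287512, 0.09293193, 0.37628987]), array([ 0.27246594,  0.02183061, -0.96196269])) [[320.00038844 224.77556612]
 [284.46645524 188.10943807]]
```

View pics/w1.png

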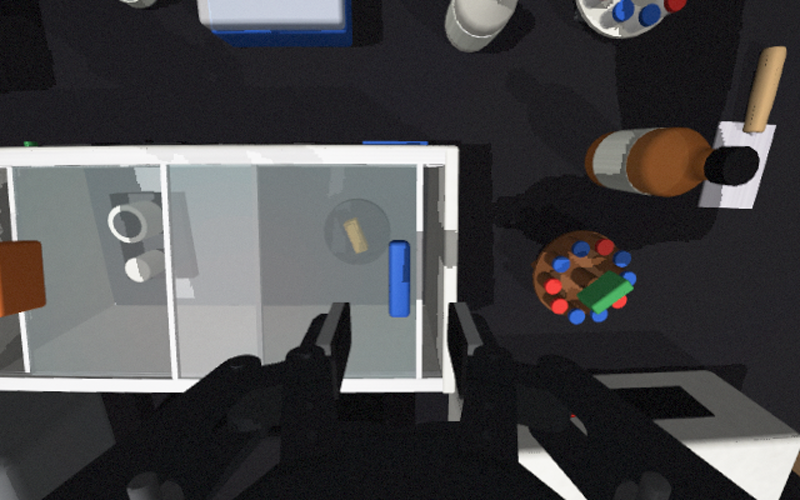

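```bash
python3 - <<'E'
from h import *
import pickle
c=cam("wrist"); pickle.dump(c,open("w1.pkl","wb"))
h=cv2.cvtColor(c["color"],cv2.COLOR_BGR2HSV)[170:208,265:305]
m=cv2.inRange(h,(12,70,110),(35,255,255)); ys,xs=np.nonzero(m); p=np.c_[xs+265,ys+170].astype(np.float32)
r=cv2.minAreaRect(p); print(r,len(p),at(c,*r[0],.045),at(c,*p.mean(0),.045))
w=np.array([at(c,*x,.045)[:2] for x in p]); w-=w.mean(0); U,S,V=np.linalg.svd(w,full_matrices=False); print(V[0],np.degrees(np.arctan2(V[0][1],V[0][0])),S/np.sqrt(len(w))*12**.5)
E
```

```text
((284.44403076171875, 189.6920166015625), (25.133405685424805, 7.781517505645752), 79.69515228271484) 130 [0.60187859 0.05618386 0.045     ] [0.60112951 0.05630681 0.045     ]
[0.98856388 0.15080271] 8.673447349606855 [0.02703991 0.00795095]
```

Emit:
play_rows --deltas '[0.5,0,0.1,0.7,0,0.5,0,0.03,0.5,0,0.5,0,0,0.15,0,0.5,0,0,0,0]'

```text
clock: 4.32
eef_pos: [0.5994, 0.09, 0.155]
tool_rot: [0.716, 0.698, 0.005, -0.01]
ft_force: [-0.4, 0.6, 0.5]
grip_width: 0.0427
```

```bash
python3 - <<'E'
from h import *
go(.603,.0975,.148,88.8)
E
```

```text
t 4.33 yaw 88.6 turn -0.2 shift [0.124 0.058 0.118] eef [0.5994 0.09   0.155 ] q [0.14 0.49 0.17 1.25 0.02 0.16] F [-0.4  0.6  0.5] w 0.0427 tilt -0.9998
```

Emit:
play_rows --deltas '[0.5,0.15,0.06,0.12,0,0.2,0,0,0,0,0,0,0,0,0,0,0,0,0,0,0,0,0,0,0]'

```text
clock: 4.95
eef_pos: [0.605, 0.099, 0.1515]
tool_rot: [0.716, 0.698, 0.007, -0.008]
ft_force: [0.1, -0.1, 0.0]
grip_width: 0.0121
```

```bash
python3 - <<'E'
from h import *
go(.603,-.0245,.150,88.8)
E
```

```text
t 4.95 yaw 88.59 turn -0.21 shift [-2.059  0.01  -0.018] eef [0.605  0.099  0.1515] q [0.15 0.5  0.18 1.25 0.02 0.18] F [ 0.1 -0.1  0. ] w 0.0121 tilt -0.9998
```

Emit:
play_rows --deltas '[0,-0.15,0,0,0,0,-0.3,0,0,0,0,-0.4,0,0,0,0,-0.4,0,0,0,0,-0.4,0,0,0,0,-0.3,0,0,0,0,-0.2,0,0,0]'

```text
clock: 5.82
eef_pos: [0.6025, -0.0244, 0.1515]
tool_rot: [0.713, 0.701, 0.019, -0.016]
ft_force: [1.2, 39.9, 0.2]
grip_width: 0.0123
```

```bash
python3 - <<'E'
from h import *
go(.603,-.0245,.150,88.8)
E
```

```text
t 5.83 yaw 88.98 turn 0.18 shift [-0.003  0.008  0.026] eef [ 0.6025 -0.0244  0.1515] q [-0.07  0.49  0.15  1.24  0.05 -0.05] F [ 1.2 39.9  0.2] w 0.0123 tilt -0.9988
```

Emit:
play_rows --deltas '[0.5,0,0,0,0,0.5,0,0,0,0,0.5,0,0,-0.5,0,0.5,0,0,-0.9,0,1,0,0,0,-10.5,1,0,0,0,-10.5,1,0,0,0,-10.5,1,0,0,0,-10.5,1,0,0,0,-10.5,1,0,0,0,-10.5,1,0,0,0,-10.5,1,0,0,0,-10]'

```text
clock: 7.32
eef_pos: [0.6011, -0.042, 0.2365]
tool_rot: [0.049, 0.999, 0.016, 0.0]
ft_force: [0.5, -0.1, 0.4]
grip_width: 0.0857
```

```bash
python3 - <<'E'
from h import *
import pickle
go(.378,.304,.23,170)
c=cam("top");save(c,"t2",(270,100,430,220),5); pickle.dump(c,open("t2.pkl","wb"))
E
```

```text
t 7.33 yaw 174.34 turn 4.34 shift [4.663 5.027 0.272] eef [ 0.6011 -0.042   0.2365] q [-0.09  0.45  0.32  1.44  0.03 -1.56] F [ 0.5 -0.1  0.4] w 0.0857 tilt -0.9995
```

View pics/t2.png

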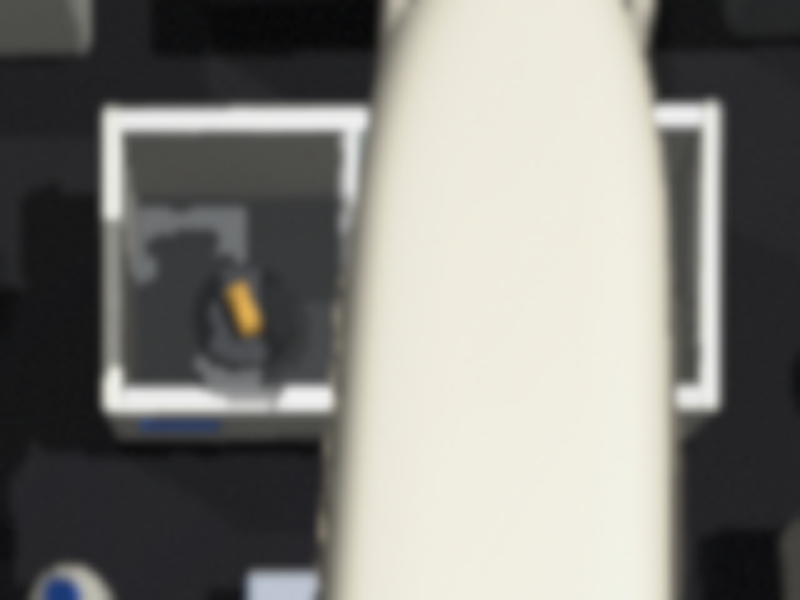

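The left bay is uncovered and the bright key is plainly visible at crop (243,308). Next: segment it, and go to the carousel.

Emit:
play_rows --deltas '[1,0,0,0,4.3,1,0.8,0.87,0,0,1,0.8,0.87,0,0,1,0.8,0.87,0,0,1,0.8,0.87,0,0,1,0.8,0.87,0,0,1,0.4,0.4,0,0,1,0,0,0,0]'

```text
clock: 8.38
eef_pos: [0.4131, 0.2542, 0.2432]
tool_rot: [0.101, 0.995, 0.012, 0.002]
ft_force: [0.8, -1.3, -0.2]
grip_width: 0.0855
```

```bash
cat >> h.py <<'E'
def fitbar(c,box,lo,hi,z):
    u0,v0,u1,v1=box; h=cv2.cvtColor(cv2.resize(c["color"][v0:v1,u0:u1],None,fx=8,fy=8,interpolation=cv2.INTER_CUBIC),cv2.COLOR_BGR2HSV)
    m=cv2.inRange(h,lo,hi); n,l,st,ce=cv2.connectedComponentsWithStats(m); i=1+np.argmax(st[1:,4]); ys,xs=np.nonzero(l==i)
    w=np.array([at(c,(x+.5)/8-.5+u0,(y+.5)/8-.5+v0,z)[:2] for x,y in zip(xs,ys)])
    r=cv2.minAreaRect((w*1e3).astype(np.float32)); d=w-w.mean(0); S,V=np.linalg.svd(d,full_matrices=False)[1:]
    print("bar mean",w.mean(0).round(4),"rect",np.round(r[0],1),np.round(r[1],1),"ang",np.degrees(np.arctan2(V[0][1],V[0][0]))%180,"size",(S/np.sqrt(len(w))*12**.5*1e3).round(1))
E
python3 - <<'E'
from h import *
import pickle
go(.378,.304,.23,170)
fitbar(pickle.load(open("t2.pkl","rb")),(308,148,330,172),(12,90,120),(35,255,255),.045)
c=cam("wrist"); pickle.dump(c,open("w2.pkl","wb")); save(c,"w2",s=1.25); print(proj(c,[.378,.304,.09]))
E
```

```text
t 8.38 yaw 168.39 turn -1.61 shift [0.721 0.71  0.237] eef [0.4131 0.2542 0.2432] q [ 0.54  0.19 -0.03  1.33  0.02 -0.83] F [ 0.8 -1.3 -0.2] w 0.0855 tilt -0.9997
bar mean [0.6044 0.0589] rect [604.6  58.8] [35.9 15.7] ang 17.32946035178611 size [33.1 14.6]
[[358.57241062 222.11897458]]
```

View pics/w2.png

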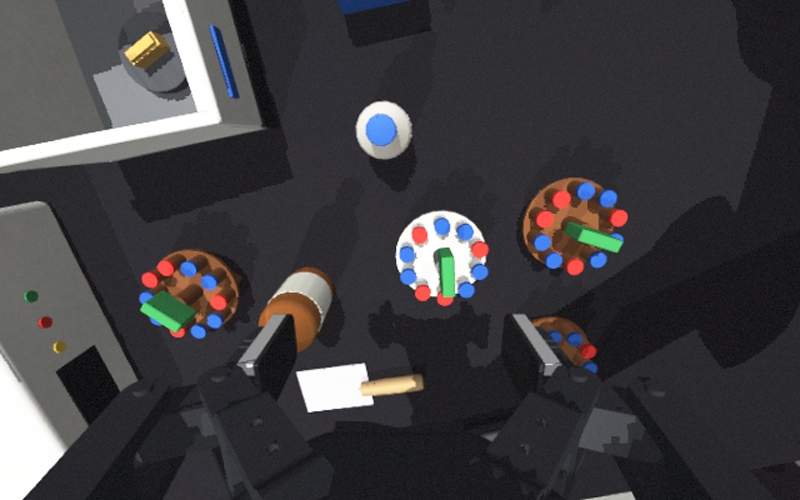

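White carousel at (443,258), its green grip top at about (447,272), with the grip along the tool's y; the brown ones are to the right and lower right. Amber bottle is clear on the left.

```bash
python3 - <<'E'
from h import *
import pickle
c=pickle.load(open("w2.pkl","rb")); t=pickle.load(open("top0.pkl","rb"))
fitbar(c,(340,190,375,245),(45,80,100),(85,255,255),.09)
fitbar(t,(228,222,250,240),(45,80,40),(85,255,255),.09)
for u,v in((305,345),(245,334)): print("brown",at(t,u/1.25,v/1.25,.045).round(3))
print("disc",at(c,441/1.25,256/1.25,.045).round(4))
x=c["color"][int(272/1.25),350:366]; print(x.tolist()); 
a=[at(c,u/1.25,v/1.25,.09)[:2] for u,v in((447,248),(448,297))]; print(a)
E
```

```text
bar mean [0.3783 0.2988] rect [378.2 299.2] [48.2 12.8] ang 85.00635699869152 size [46.1 11.5]
bar mean [0.378  0.3052] rect [378.  305.1] [40.6 12. ] ang 82.1064800177221 size [37.7 10.9]
brown [0.243 0.296 0.045]
brown [0.273 0.446 0.045]
disc [0.3786 0.2986 0.045 ]
[[166, 169, 162], [100, 116, 92], [47, 86, 35], [89, 160, 67], [117, 208, 88], [128, 224, 97], [129, 225, 99], [122, 221, 93], [124, 223, 96], [126, 222, 94], [124, 222, 95], [123, 221, 93], [115, 208, 86], [157, 207, 150], [239, 247, 245], [250, 252, 253]]
[array([0.37465316, 0.27622294]), array([0.3811854 , 0.32282748])]
```

```bash
python3 - <<'E'
from h import *
go(.378,.303,.14,172.5)
E
```

```text
t 8.43 yaw 168.32 turn -4.18 shift [0.702 0.7   1.736] eef [0.4137 0.2534 0.2432] q [ 0.54  0.19 -0.03  1.33  0.02 -0.83] F [0.1 0.1 0.9] w 0.0853 tilt -0.9997
```

Emit:
play_rows --deltas '[0.7,0,0,0.1,-4.2,0.7,0.35,0.35,0.3,0,0.7,0.35,0.35,0.5,0,0.7,0,0,0.5,0,0.7,0,0,0.2,0,0.7,0,0,0,0]'

```text
clock: 9.18
eef_pos: [0.3856, 0.297, 0.1465]
tool_rot: [0.075, 0.997, 0.011, 0.006]
ft_force: [0.2, 1.3, -0.0]
grip_width: 0.06
```

```bash
python3 - <<'E'
from h import *
go(.378,.303,.060,172.5)
E
```

```text
t 9.18 yaw 171.44 turn -1.06 shift [0.154 0.051 1.442] eef [0.3856 0.297  0.1465] q [ 0.65  0.25 -0.21  1.09  0.01 -0.77] F [ 0.2  1.3 -0. ] w 0.06 tilt -0.9997
```

Emit:
play_rows --deltas '[0.7,0.15,0.05,0.2,-1,0.7,0,0.03,0.45,0,0.7,0,0,0.4,0,0.7,0,0,0.3,0,0.7,0,0,0,0]'

```text
clock: 9.8
eef_pos: [0.3812, 0.3065, 0.0665]
tool_rot: [0.067, 0.998, 0.014, 0.01]
ft_force: [0.1, -0.8, -0.0]
grip_width: 0.0601
```

```bash
python3 - <<'E'
from h import *
go(.378,.303,.060,172.5)
E
```

```text
t 9.8 yaw 172.36 turn -0.14 shift [ 0.048 -0.067  0.105] eef [0.3812 0.3065 0.0665] q [ 0.67  0.34 -0.33  0.87  0.01 -0.76] F [ 0.1 -0.8 -0. ] w 0.0601 tilt -0.9994
```

Emit:
play_rows --deltas '[0.6,0.05,-0.05,0.09,0,0.2,0,0,0,0,0,0,0,0,0,0,0,0,0,0,0,0,0,0,0]'

```text
clock: 10.42
eef_pos: [0.3784, 0.3051, 0.0635]
tool_rot: [0.066, 0.998, 0.015, 0.011]
ft_force: [-0.7, -0.1, -2.0]
grip_width: 0.011
```

```bash
python3 - <<'E'
from h import *
go(.603,.0585,.25,107.3)
E
```

```text
t 10.43 yaw 172.38 turn 65.08 shift [-5.096  2.448 -2.934] eef [0.3784 0.3051 0.0635] q [ 0.67  0.33 -0.34  0.86  0.01 -0.76] F [-0.7 -0.1 -2. ] w 0.011 tilt -0.9993
```

Emit:
play_rows --deltas '[0,0,0,-0.3,0,0,0,0,-0.6,0,0,0,0,-0.7,0,0,0,0,-0.8,0,0,0,0,-0.6,0,0,0,0,-0.2,8,0,0,0,-0.05,9,0,0,0,-0.03,9,0,0,0,-0.03,9,0,0,0,-0.03,9,0,0,0,-0.03,9,0,0,0,-0.03,9]'

```text
clock: 11.92
eef_pos: [0.3723, 0.2949, 0.2653]
tool_rot: [0.586, 0.81, 0.01, 0.002]
ft_force: [0.3, -0.6, -3.8]
grip_width: 0.0109
```

```bash
python3 - <<'E'
from h import *
go(.603,.0585,.25,107.3)
E
```

```text
t 11.93 yaw 108.25 turn 0.95 shift [-4.908  2.495  0.261] eef [0.3723 0.2949 0.2653] q [ 0.67  0.16 -0.01  1.38  0.    0.35] F [ 0.3 -0.6 -3.8] w 0.0109 tilt -0.9998
```

Emit:
play_rows --deltas '[0,-0.4,0.2,0,1,0,-0.7,0.35,0,0,0,-0.7,0.35,0,0,0,-0.7,0.35,0,0,0,-0.7,0.35,0,0,0,-0.7,0.35,0,0,0,-0.6,0.3,0,0,0,-0.3,0.2,0,0,0,0,0,0,0]'

```text
clock: 13.05
eef_pos: [0.6041, 0.0544, 0.256]
tool_rot: [0.593, 0.805, 0.005, -0.0]
ft_force: [0.4, 0.1, -3.2]
grip_width: 0.0106
```

```bash
python3 - <<'E'
from h import *
import pickle
go(.603,.0585,.25,107.3)
for n in("wrist","side","top"):
    c=cam(n); pickle.dump(c,open(n+"3.pkl","wb"))
    if n=="side": save(c,"s3",(330,120,450,240),5)
    if n=="wrist": save(c,"w3",s=1.25)
E
```

```text
t 13.05 yaw 107.23 turn -0.07 shift [0.071 0.002 0.101] eef [0.6041 0.0544 0.256 ] q [ 0.09  0.45  0.36  1.48  0.01 -0.21] F [ 0.4  0.1 -3.2] w 0.0106 tilt -1.0
```

View pics/w3.png

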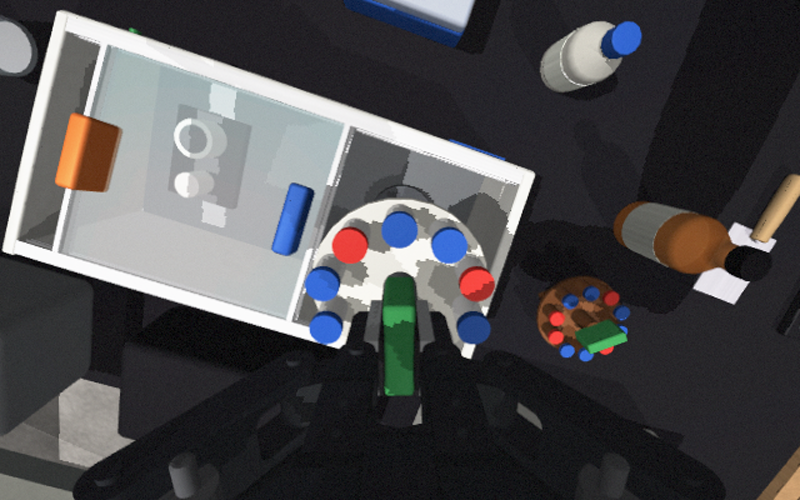

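```bash
cat > k.py <<'E'
from h import *
import pickle
from scipy.optimize import minimize
def fit(obs,P0,body,S=8):
    D=[]
    for f,box,lo,hi in obs:
        c=pickle.load(open(f,"rb"));u0,v0,u1,v1=box
        im=cv2.resize(c["color"][v0:v1,u0:u1],None,fx=S,fy=S,interpolation=cv2.INTER_CUBIC)
        m=cv2.inRange(cv2.cvtColor(im,cv2.COLOR_BGR2HSV),lo,hi); n,l,st,ce=cv2.connectedComponentsWithStats(m); m=(l==1+np.argmax(st[1:,4]))
        D.append((c,m,box)); 
    def cost(p,D=D):
        e=0
        for c,m,(u0,v0,u1,v1) in D:
            q=(proj(c,body(p))-[u0,v0]+.5)*S-.5; z=np.zeros(m.shape,np.uint8)
            cv2.fillConvexPoly(z,cv2.convexHull((q*16).astype(np.int32)),1,shift=4)
            e+=((z>0)!=m).sum()/m.sum()
        return e
    for sub in [D]+([[d] for d in D] if len(D)>1 else []):
        s=np.array([P0]+[np.array(P0)+d for d in np.diag([.006,.006,8])])
        r=minimize(cost,P0,args=(sub,),method="Nelder-Mead",options=dict(initial_simplex=s,xatol=1e-5,fatol=1e-4)); print(r.x.round(4),round(r.fun/len(sub),3))
def box(p,L,W,z0,z1):
    a=np.radians(p[2]);u=np.array([np.cos(a),np.sin(a)]);v=np.array([-u[1],u[0]])
    return np.array([[*(p[:2]+i*L/2*u+j*W/2*v),z] for i in(-1,1) for j in(-1,1) for z in(z0,z1)])
E
python3 - <<'E'
from k import *
br=((10,80,60),(35,255,255))
print("key"); fit([("t2.pkl",(308,148,330,172),*br),("w2.pkl",(92,18,145,62),*br)],[.604,.058,17.3],lambda p:box(p,32,12,0,0)*0+box([*p],.032,.012,.025,.045))
gr=((45,60,25),(85,255,255))
z=bot.get_obs()["eef_pos"][2]-.0635
print("grip in hand"); fit([("wrist3.pkl",(296,215,345,320),*gr)],[.604,.056,17.3],lambda p:box(p,.04,.012,z+.06,z+.09))
c=pickle.load(open("wrist3.pkl","rb")); 
for p in [(.6045,.0544),(.61,.0544),(.598,.0544)]: print(proj(c,box([*p,17.2],.04,.012,z+.09,z+.09)[::2]).round(0).tolist())
go(.603,.0585,.25,107.3)
E
```

```text
key
[ 0.6037  0.0575 22.1813] 0.242
[ 0.6062  0.059  28.6748] 0.25
[ 0.6021  0.0577 17.8124] 0.098
grip in hand
[ 0.6041  0.0531 17.1005] 0.061
[[308.0, 246.0], [335.0, 246.0], [309.0, 320.0], [333.0, 320.0]]
[[304.0, 257.0], [331.0, 256.0], [306.0, 329.0], [330.0, 329.0]]
[[312.0, 233.0], [339.0, 233.0], [313.0, 309.0], [337.0, 309.0]]
t 13.2 yaw 107.39 turn 0.09 shift [0.032 0.015 0.117] eef [0.6027 0.0563 0.257 ] q [ 0.09  0.44  0.36  1.48  0.01 -0.21] F [-0.2  0.7 -3.9] w 0.0108 tilt -0.9999
```

View pics/s3.png

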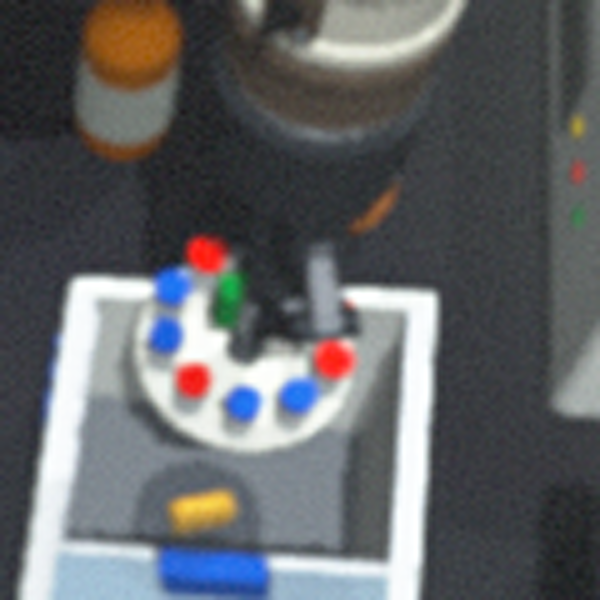

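```bash
python3 - <<'E'
from k import *
f=lambda p:box(p,.032,.012,.025,.045)
for br in (((10,80,60),(35,255,255)),((12,110,90),(35,255,255))):
    fit([("side3.pkl",(358,212,385,230),*br)],[.603,.058,17.5],f)
    fit([("t2.pkl",(314,152,326,171),*br)],[.604,.058,17.5],f)
    fit([("w2.pkl",(92,18,145,62),*br)],[.603,.058,17.5],f)
E
```

```text
[ 0.6039  0.0582 21.4401] 0.058
[ 0.6057  0.0594 31.4555] 0.245
[ 0.6026  0.0574 18.6176] 0.102
[ 0.6033  0.0583 25.1593] 0.172
[ 0.6062  0.0595 23.6017] 0.178
[ 0.6023  0.0576 14.8161] 0.284
```

Emit:
play_rows --deltas '[0,0.04,0.02,0.3,-0.9,0,0,0.03,0.4,0,0,0,0.03,0.4,0,0,0,0.03,0.4,0,0,0,0.03,0.3,0,0,0,0,0.2,0,0,0,0,0,0]'

```text
clock: 14.08
eef_pos: [0.6064, 0.0701, 0.1367]
tool_rot: [0.581, 0.814, 0.006, -0.0]
ft_force: [0.6, 0.1, -3.6]
grip_width: 0.011
```

```bash
python3 - <<'E'
from h import *
go(.6037,.0590,.115,108.3)
print(R.from_quat(bot.get_obs()["tool_rot"]).as_matrix()[:,2])
E
```

```text
t 14.07 yaw 108.98 turn 0.68 shift [-0.164 -0.103  0.36 ] eef [0.6064 0.0701 0.1367] q [ 0.11  0.5   0.14  1.2   0.01 -0.22] F [ 0.6  0.1 -3.6] w 0.011 tilt -0.9999
[ 0.00704472  0.00987592 -0.99992642]
```

Emit:
play_rows --deltas '[0,-0.16,-0.1,0.12,0.6,0,0,0,0.1,0,0,0,0,0,0]'

```text
clock: 14.45
eef_pos: [0.6046, 0.0585, 0.1248]
tool_rot: [0.585, 0.811, 0.007, 0.001]
ft_force: [0.9, -0.5, -4.4]
grip_width: 0.0108
```

```bash
python3 - <<'E'
from h import *
go(.6037,.0590,.115,108.3)
go(.6037,.0590,.115,108.3)
E
```

```text
t 14.45 yaw 108.34 turn 0.04 shift [ 0.012 -0.014  0.163] eef [0.6046 0.0585 0.1248] q [ 0.09  0.5   0.11  1.17  0.01 -0.23] F [ 0.9 -0.5 -4.4] w 0.0108 tilt -0.9999
t 14.45 yaw 108.34 turn 0.04 shift [ 0.012 -0.014  0.163] eef [0.6046 0.0585 0.1248] q [ 0.09  0.5   0.11  1.17  0.01 -0.23] F [ 0.9 -0.5 -4.4] w 0.0108 tilt -0.9999
```

Emit:
play_rows --deltas '[0,0.01,-0.01,0.12,0,0,0,0,0.1,0,0,0,0,0.08,0,0,0,0,0,0]'

```text
clock: 14.95
eef_pos: [0.6044, 0.059, 0.1058]
tool_rot: [0.585, 0.811, 0.007, 0.002]
ft_force: [0.1, 0.7, -3.3]
grip_width: 0.011
```

```bash
python3 - <<'E'
from h import *
go(.6037,.0590,.0885,108.3)
E
```

```text
t 14.95 yaw 108.32 turn 0.02 shift [ 0.001 -0.015  0.288] eef [0.6044 0.059  0.1058] q [ 0.09  0.52  0.08  1.12  0.01 -0.23] F [ 0.1  0.7 -3.3] w 0.011 tilt -0.9999
```

No contact force with the underside already below the key's top: it appears to be entering. Lower further.

Emit:
play_rows --deltas '[0,0,-0.01,0.08,0,0,0,0,0.08,0,0,0,0,0.06,0,0,0,0,0,0]'

```text
clock: 15.45
eef_pos: [0.6042, 0.059, 0.0918]
tool_rot: [0.585, 0.811, 0.007, 0.002]
ft_force: [-0.6, -0.5, -3.6]
grip_width: 0.0112
```

```bash
python3 - <<'E'
from h import *
go(.6037,.0590,.0885,108.3)
E
```

```text
t 15.45 yaw 108.33 turn 0.03 shift [ 0.002 -0.008  0.054] eef [0.6042 0.059  0.0918] q [ 0.09  0.53  0.06  1.09  0.01 -0.23] F [-0.6 -0.5 -3.6] w 0.0112 tilt -0.9999
```

Emit:
play_rows --deltas '[0,0,0,0.05,0,0,0,0,0.04,0,0,0,0,0,0]'

```text
clock: 15.82
eef_pos: [0.6048, 0.0593, 0.0893]
tool_rot: [0.585, 0.811, 0.009, 0.003]
ft_force: [1.1, 0.1, -3.5]
grip_width: 0.0111
```

```bash
python3 - <<'E'
from h import *
go(.6037,.0590,.0885,108.3)
E
```

```text
t 15.82 yaw 108.34 turn 0.04 shift [ 0.001 -0.019  0.013] eef [0.6048 0.0593 0.0893] q [ 0.09  0.53  0.06  1.08  0.01 -0.23] F [ 1.1  0.1 -3.5] w 0.0111 tilt -0.9998
```

Emit:
play_rows --deltas '[0,0,0,0.05,0,0,0,0,0.05,0]'

```text
clock: 16.08
eef_pos: [0.6053, 0.0596, 0.0885]
tool_rot: [0.585, 0.811, 0.01, 0.004]
ft_force: [-9.3, -0.2, 17.4]
grip_width: 0.011
```

```bash
python3 - <<'E'
from h import *
go(.6037,.0590,.0885,108.3)
E
```

```text
t 16.07 yaw 108.34 turn 0.04 shift [-0.002 -0.028 -0.   ] eef [0.6053 0.0596 0.0885] q [ 0.09  0.53  0.05  1.07  0.01 -0.23] F [-9.3 -0.2 17.4] w 0.011 tilt -0.9998
```

At exactly the expected seated height with force rising. Release and rise.

Emit:
play_rows --deltas '[0,0,0,-0.02,0,0.4,0,0,0,0,0.4,0,0,0,0,0.4,0,0,0,0,0.4,0,0,-0.3,0,0.4,0,0,-0.6,0,0.4,0,0,-0.9,0,0.4,0,0,-0.7,0]'

```text
clock: 17.08
eef_pos: [0.6012, 0.0579, 0.2382]
tool_rot: [0.585, 0.811, 0.007, 0.001]
ft_force: [1.4, -0.3, -0.0]
grip_width: 0.0344
```

```bash
python3 - <<'E'
from h import *
import pickle
go(.603,-.0245,.24,88.8)
c=cam("wrist"); save(c,"w4",s=1.25); pickle.dump(c,open("w4.pkl","wb"))
pickle.dump(cam("side"),open("side4.pkl","wb"))
print(proj(c,[-.0,0,0]+np.array([[.604,-.0245,.163]])))
E
```

```text
t 17.07 yaw 108.34 turn 19.54 shift [-1.372  0.06  -0.038] eef [0.6012 0.0579 0.2382] q [ 0.09  0.44  0.31  1.43  0.01 -0.23] F [ 1.4 -0.3 -0. ] w 0.0344 tilt -0.9999
[[219.26074742 183.73152727]]
```

View pics/w4.png

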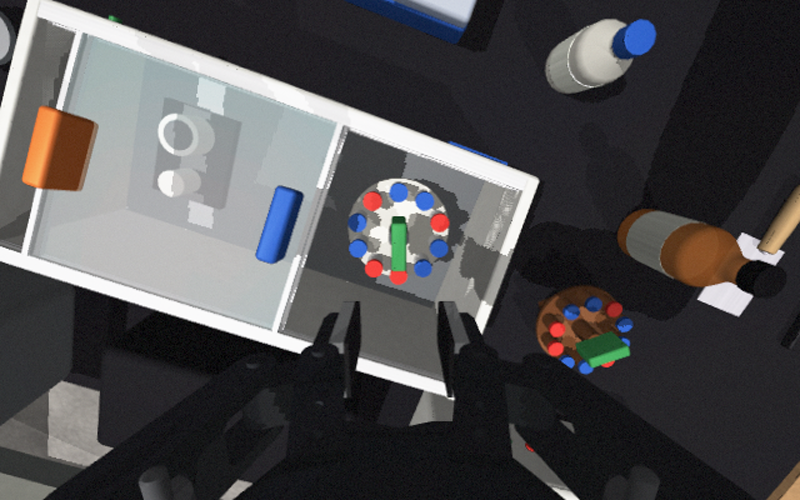

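Carousel sits upright in the bay at (399,233), blue pull at (280,225), orange at (60,150). Verify seat height by fit and move to the blue pull.

```bash
python3 - <<'E'
from k import *
gr=((45,60,25),(85,255,255))
for z in (.025,.035,.045):
    print(z); fit([("w4.pkl",(300,165,340,222),*gr),("side4.pkl",(345,190,400,240),*gr)],[.604,.058,18],lambda p:box(p,.04,.012,z+.06,z+.09))
c=pickle.load(open("w4.pkl","rb")); fitbar(c,(195,140,250,220),(105,120,60),(125,255,255),.16)
print(at(c,284/1.25,218/1.25,.163))
E
```

```text
0.025
[ 0.6049  0.0588 18.3673] 0.178
[ 0.604   0.0584 18.1823] 0.103
[ 0.6043  0.0599 25.7401] 0.21
0.035
[ 0.6032  0.0579 17.8636] 0.268
[ 0.6023  0.0578 18.2672] 0.166
[ 0.6043  0.0557 26.8549] 0.234
0.045
[ 0.6025  0.0571 16.5231] 0.481
[ 0.6015  0.0574 17.9459] 0.246
[ 0.6033  0.051  27.337 ] 0.257
bar mean [ 0.601  -0.0233] rect [602.1 -23.1] [17.9 52.6] ang 174.8685536116337 size [50.5 17.1]
[ 0.59469695 -0.02019653  0.163     ]
```

Emit:
play_rows --deltas '[0.45,0,0,0,9.8,0.45,0,0,0,9.8,0.45,-0.5,0,0,0,0.45,-0.6,0,0,0,0.45,-0.25,0.03,0,0,0.45,0,0,0,0]'

```text
clock: 17.92
eef_pos: [0.6029, -0.0236, 0.2374]
tool_rot: [0.718, 0.696, 0.01, 0.001]
ft_force: [-0.4, -0.1, -0.8]
grip_width: 0.0384
```

```bash
python3 - <<'E'
from h import *
go(.603,-.0225,.149,88.8)
E
```

```text
t 17.93 yaw 88.19 turn -0.61 shift [-0.002 -0.022  1.473] eef [ 0.6029 -0.0236  0.2374] q [-0.05  0.44  0.3   1.42  0.01 -0.01] F [-0.4 -0.1 -0.8] w 0.0384 tilt -0.9998
```

Seated height fits best (z=0.025). Descend on the blue pull.

Emit:
play_rows --deltas '[0.5,0,0,0.5,-0.6,0.5,0,0,0.5,0,0.5,0,0,0.3,0,0.5,0,0,0,0]'

```text
clock: 18.42
eef_pos: [0.6049, -0.018, 0.1569]
tool_rot: [0.713, 0.701, 0.012, 0.0]
ft_force: [-0.2, 0.6, 0.3]
grip_width: 0.0426
```

```bash
python3 - <<'E'
from h import *
go(.603,-.0225,.149,88.8)
E
```

```text
t 18.43 yaw 89.04 turn 0.24 shift [-0.078 -0.033  0.13 ] eef [ 0.6049 -0.018   0.1569] q [-0.04  0.47  0.15  1.23  0.02 -0.02] F [-0.2  0.6  0.3] w 0.0426 tilt -0.9997
```

Emit:
play_rows --deltas '[0.5,-0.08,-0.03,0.12,0,0.2,0,0,0,0,0,0,0,0,0,0,0,0,0,0,0,0,0,0,0,0,0.2,0,0,0,0,0.4,0,0,0,0,0.5,0,0,0,0,0.5,0,0,0]'

```text
clock: 19.55
eef_pos: [0.6063, 0.0717, 0.1514]
tool_rot: [0.715, 0.699, 0.01, 0.004]
ft_force: [2.3, -3.5, -3.1]
grip_width: 0.0119
```

```bash
python3 - <<'E'
from h import *
go(.606,.1136,.151,88.8)
E
```

```text
t 19.55 yaw 88.73 turn -0.07 shift [ 0.698 -0.019  0.013] eef [0.6063 0.0717 0.1514] q [0.12 0.48 0.15 1.22 0.01 0.14] F [ 2.3 -3.5 -3.1] w 0.0119 tilt -0.9998
```

Emit:
play_rows --deltas '[0,0.25,0,0,0,0,0.2,0,0,0,0,0.12,0,0,0,0,0.1,0,0,0,0,0.08,0,0,0]'

```text
clock: 20.18
eef_pos: [0.6071, 0.1143, 0.1514]
tool_rot: [0.715, 0.699, 0.005, 0.009]
ft_force: [1.0, -19.2, -0.1]
grip_width: 0.0122
```

```bash
python3 - <<'E'
from h import *
go(.606,.1136,.151,88.8)
E
```

```text
t 20.18 yaw 88.63 turn -0.17 shift [-0.011 -0.018  0.006] eef [0.6071 0.1143 0.1514] q [ 0.19  0.5   0.18  1.23 -0.01  0.21] F [  1.  -19.2  -0.1] w 0.0122 tilt -0.9998
```

Emit:
play_rows --deltas '[0,0.06,0,0,0,0,0,0,0,0,0.5,0,0,0,0,0.5,0,0,0,0,0.5,0,0,-0.4,0,0.5,0,0,-0.7,0,0.5,-0.7,0,0,0,0.5,-0.9,0,0,0,0.5,-0.9,0,0,0,0.5,-0.9,0,0,0,0.5,-0.9,0,0,0,0.5,0,0,0,0]'

```text
clock: 21.68
eef_pos: [0.6019, -0.1446, 0.226]
tool_rot: [0.715, 0.699, 0.009, 0.012]
ft_force: [-0.2, 0.1, -1.1]
grip_width: 0.0428
```

```bash
python3 - <<'E'
from h import *
go(.601,-.1705,.149,88.8)
c=cam("wrist"); save(c,"w5",s=1.25)
fitbar(c,(240,150,400,330),(5,150,80),(18,255,255),.16)
E
```

```text
t 21.68 yaw 88.78 turn -0.02 shift [-0.427 -0.044  1.284] eef [ 0.6019 -0.1446  0.226 ] q [-0.24  0.46  0.31  1.39  0.   -0.22] F [-0.2  0.1 -1.1] w 0.0428 tilt -0.9996
bar mean [ 0.5977 -0.1721] rect [ 598.9 -172.1] [15.7 53.1] ang 176.32799110462247 size [51.2 15.3]
```

View pics/w5.png

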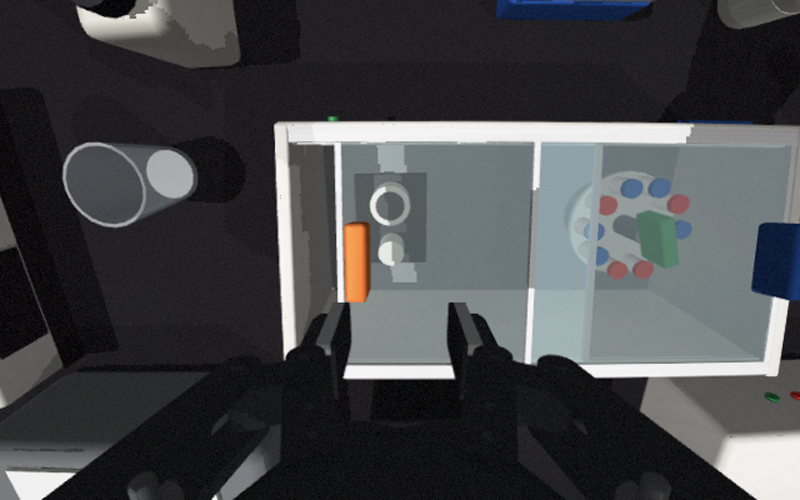

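Blue door over the carousel and against the left wall; orange pull at (356,262), i.e. y≈-0.171, ~32 mm open. Pinch it.

Emit:
play_rows --deltas '[0.5,-0.43,-0.03,0.1,0,0.5,0,0,0.4,0,0.5,0,0,0.4,0,0.5,0,0,0.1,0,0.5,0,0,0,0]'

```text
clock: 22.35
eef_pos: [0.6042, -0.1612, 0.1675]
tool_rot: [0.71, 0.704, 0.012, 0.012]
ft_force: [-1.1, -0.3, 0.1]
grip_width: 0.0433
```

```bash
python3 - <<'E'
from h import *
go(.601,-.171,.149,88.8)
E
```

```text
t 22.35 yaw 89.44 turn 0.64 shift [-0.164 -0.061  0.306] eef [ 0.6042 -0.1612  0.1675] q [-0.27  0.49  0.21  1.25  0.01 -0.26] F [-1.1 -0.3  0.1] w 0.0433 tilt -0.9994
```

Emit:
play_rows --deltas '[0.5,-0.17,-0.06,0.08,0.6,0.5,0,0,0.22,0,0.5,0,0,0,0]'

```text
clock: 22.72
eef_pos: [0.6022, -0.1715, 0.1504]
tool_rot: [0.714, 0.7, 0.013, 0.013]
ft_force: [-0.4, 0.4, 0.5]
grip_width: 0.0423
```

```bash
python3 - <<'E'
from h import *
go(.601,-.171,.149,88.8)
E
```

```text
t 22.73 yaw 88.87 turn 0.07 shift [ 0.008 -0.021  0.023] eef [ 0.6022 -0.1715  0.1504] q [-0.28  0.5   0.18  1.21  0.01 -0.26] F [-0.4  0.4  0.5] w 0.0423 tilt -0.9993
```

Emit:
play_rows --deltas '[0.2,0,0,0,0,0,0,0,0,0,0,0,0,0,0,0,0,0,0,0,0,-0.12,0,0,0,0,-0.15,0,0,0,0,-0.12,0,0,0,0,-0.1,0,0,0,0,-0.1,0,0,0,0,-0.08,0,0,0]'

```text
clock: 23.98
eef_pos: [0.6016, -0.2022, 0.1508]
tool_rot: [0.712, 0.702, 0.022, 0.005]
ft_force: [-0.0, 15.7, 2.9]
grip_width: 0.0122
```

```bash
python3 - <<'E'
from h import *
go(.601,-.2024,.149,88.8)
E
```

```text
t 23.98 yaw 89.28 turn 0.48 shift [-0.004 -0.011  0.029] eef [ 0.6016 -0.2022  0.1508] q [-0.34  0.53  0.22  1.23  0.04 -0.33] F [-0.  15.7  2.9] w 0.0122 tilt -0.9989
```

Emit:
play_rows --deltas '[0,-0.07,0,0,0,0,0,0,0,0,0.5,0,0,0,0,0.5,0,0,0,0,0.5,0,0,0,0,0.5,0,0,-0.4,0,0.5,0,0,-0.8,0,0.5,0,-0.3,-0.5,0,0.5,0,-0.8,0,0,0.5,0,-0.9,0,0,0.5,0,-0.9,0,0,0.5,0,-0.9,0,0]'

```text
clock: 25.48
eef_pos: [0.3674, -0.2084, 0.2465]
tool_rot: [0.711, 0.703, 0.023, 0.007]
ft_force: [0.5, -1.1, 0.6]
grip_width: 0.0426
```

```bash
python3 - <<'E'
from h import *
go(.4,-.2,.25)
c=cam("top"); save(c,"t6",s=1.25); p=c["color"]
def mid(box,lo,hi,z): fitbar(c,box,lo,hi,z)
mid((290,135,312,170),(105,120,60),(125,255,255),.163); mid((385,135,412,165),(5,150,80),(18,255,255),.163)
E
```

```text
t 25.48 yaw 89.36 turn 0 shift [ 0.148  0.543 -0.032] eef [ 0.3674 -0.2084  0.2465] q [-0.55  0.06 -0.17  1.31  0.04 -0.53] F [ 0.5 -1.1  0.6] w 0.0426 tilt -0.9988
bar mean [0.6048 0.1144] rect [605.  114.4] [14.  52.8] ang 0.15904865898772869 size [50.7 13.4]
bar mean [ 0.5985 -0.1974] rect [ 599.  -197.4] [12.8 50.3] ang 176.26824708327246 size [47.8 12.7]
```

View pics/t6.png

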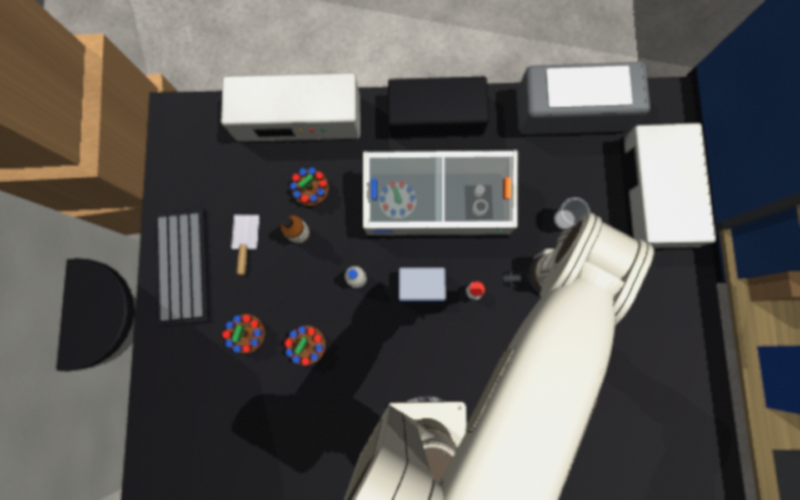

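```bash
python3 -c "
from h import *
print(ticket.job_done(), bot.get_obs()['clock'])"
```

```text
the job is handed in; nothing more can be done
the job is handed in; nothing more can be done
```

The carousel is on the brass-keyed spindle, both doors are shut, and the job was handed in at about 25.5 s. I slid the blue (front) door open to its stop over its neighbour and gripped the white carousel by its green grip. I turned it about 64° and lowered it while held, then let go. I then closed the blue door, and after it the orange one, which had started about 32 mm open.

**Seating:** The carousel went onto the key with no contact force until the expected seated height (TCP at 0.0885 m). There the force rose to about 17 N. The wrist image fit also matched "fully down" best. The side view's fit was coarse and disagreed on the angle, 26° against 18°.

**Doors:** Each door was pushed to its stop with 16–19 N. The pulls ended 0.3165 m apart by arm position, against 0.316 m when shut. The top camera gave 0.312 m. I put that down to it seeing the sides of the pulls, because it was 5 mm off for the orange pull before that door was moved too.

**Bench:** In the last top view the bystanders stand where they were, except the jug, which is half hidden behind the arm. The gripper is open and clear of everything.

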